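Lay the washed blue filter cartridge flat to dry

TASK

The blue-rimmed intake filter cartridge of the oxygen concentrator has been washed and left standing on its foot on the grey mat. Tip it over with a light push, without picking it up, so that it lies flat on the mat beside where it stood with its mesh face up to dry. Leave the orange filter and the amber jar standing where they are.

Things in the scene. Friction and masses are not known exactly. Their poses are not given: they have to be found in the camera images.
- blue_filter: Disc-shaped filter, 60 mm diameter, 18 mm thick, 70 g, standing on a flat foot (34 x 18 mm) 32 mm below the disc's centre, its origin; 62 mm tall. x = disc axis, out of the mesh face (black, silver grid), 9 mm from the origin; z up while it stands. Rim blue on the mesh half, white on the blank back half. Tips beyond 16 degrees, falling away from the push; pushed low it may slide.
- orange_filter: Another cartridge of the same shape, sizes and axes, orange where the other is blue, also standing on its foot on the mat; it is to stay standing where it is.
- jar: Amber jar with white cap, 52 mm in diameter, 85 mm tall, standing on the mat, to be left alone. Origin at the centre of its underside, z up.
- mat: Flat grey drying mat fixed on the counter, 340 mm (x) by 620 mm (y), 3 mm thick; origin at the centre of its underside, z up. The two filters and the jar stand on it in any order, at least 130 mm apart between centres; nothing else is on it.
Mind the look-alikes: they are no part of the job. What is shaped like the blue_filter but yellow is not meant.

How it is judged:
At the end, for the whole second after the job is handed in: The blue filter lies at rest flat on the mat (within 10 degrees), mesh face up, its centre no more than 120 mm from where it was; the orange filter and the jar still stand upright within 20 mm of where they were (angle between blue_filter's own x axis and vertical below 0.175 rad and z of blue_filter in the frame of mat between 0.0105 and 0.017 m and distance of blue_filter from where it was at the start of the episode below 0.12 m and linear speed of blue_filter below 0.02 m/s and angular speed of blue_filter below 0.2 rad/s and angle between each of orange_filter, jar's own z axis and vertical below 0.175 rad and distance of each of orange_filter, jar from where it was at the start of the episode below 0.02 m); the robot touches nothing.
It fails at once if the blue filter is picked up (its centre rises to 70 mm above the counter; standing it is at 35 mm) (height (world z) of blue_filter above 0.07 m).
It fails at once if the blue filter is pushed or squeezed with more than 15 N: not a light push (contact force between the fingers and blue_filter above 15 N).
It fails at once if the orange filter is knocked over (angle between orange_filter's own z axis and vertical above 0.5 rad).
It fails at once if the jar is knocked over (angle between jar's own z axis and vertical above 0.5 rad).
It also fails if it takes over 32 s, if anything falls off the work surface, if the arm or the gripper's body presses on something with over 40 N, if the wrist force passes 120 N, or if a joint passes its speed limit or range.

ROBOT

A 6-joint arm with a two-finger parallel gripper is mounted at the origin on the work surface. World frame = base frame: x ahead of the robot, y to its left, z up, the work surface at z = 0. Lengths are in m, angles in rad, forces in N, time in s.
With the tool pointing down it reaches from about 0.3 to 0.75 m from the base axis. Payload 8.5 kg.
Tool frame: the origin (TCP) lies at the very end of the fingers, on their centre line; the grasp point (between the pads) lies 19 mm behind it; z points along the fingers, y is the line along which they close (so a half turn about z gives the same grasp; the last joint's range is limited). The gripper opens to 85 mm and grips with 20 to 120 N. Pads are 22 mm wide; open, the fingers measure 114 mm over their backs; the gripper's body (76 mm by 85 mm) begins 54 mm behind the grasp point. The pads swing forward as they close: fully open they stand 13 mm farther back than shut.
Start: joints at [0.931, 0.381, 1.297, -0, 1.464, -0.215], TCP at [0.227, 0.501, 0.231] pointing down, gripper open.
Joint ranges: [-3.11, 3.11], [-0.89, 2.33], [0.22, 2.48], [-1.42, 4.56], [0.17, 2.85], [-2.88, 2.88]. Speed limits (rad/s): [2.39, 2.39, 3.14, 3.14, 3.14, 3.14].

INTERFACE

Orientations are given as a rotation vector (axis times angle).
In Python, from station import env gives the robot as it stands. The module is installed in compiled form; this text tells all that it offers.
- The arm moves only by the shell command python3 -m creep 'ROWS' [FORCE]. ROWS is text: rows parted by semicolons, each of 7 numbers parted by spaces: the shift along the tool's x, y, z in mm, then the turn, a rotation vector about the tool's x, y, z in rad, then the closure, from -1 (fully open) to 1 (shut). A call has 1 to 8 rows; each row shifts and turns the commanded pose from where the row before left it, along the tool's axes as they then stand; what a row does not reach is not made up. A row lasts 1/10 s, in which the tool goes at most 50 mm and 8.59 degrees, less where a joint would pass 70% of its speed; a pose out of reach is approached as far as the arm can. A call is refused whole if a number of a shift passes 50 or a number of a turn 0.15, either way. A call with a gripper value outside its range is refused whole. The fingers move at their own pace and stop on an object; FORCE is the grip in N (left out, the last holds). Time passes only in rows, so rows that do not move let the fingers close. It gives the time, the measured TCP pose, the force, the opening and the grip force at its end, in the units of the state.
- env.state(): the state, without advancing time (a new reading comes with each control period).
- env.read_camera(name): name is "side" or "top"; returns the picture (480x640x3 uint8, red, green, blue); there is no depth.
- env.calibration(name): a dict with "fx", "fy", "cx", "cy" (pixels), "R" (3x3) and "t" (3): a world point X has camera coordinates R X + t. Camera axes: x right, y down, z forward; pixel columns grow to the right and rows downward; lengths in m; the calibration is good to about 2 mm. A picture is of the moment at which its call begins. calibration takes no time and is no camera call.
- env.close_job(): hands the job in; it is judged then, once.
The state is a dict: "time_s": time; "joint_pos": joint angles; "qvel": joint speeds; "effort": joint torques, N m; "ee_pos": TCP position; "eef_rot": TCP orientation; "contact_force": force on the tool from outside, world axes, zero at the start; "wrist_torque": the same for the moment, N m; "grip_width": opening from 0.0 (shut) to 1.0 (fully open); "gripper_force": force on a finger pad.
Only numpy, scipy, OpenCV 4.12 (cv2) and the standard library are available. Lean on these libraries where they do the work, as an engineer would, in place of code of your own. Each camera call takes 0.05 s, during which the arm holds its last target. There are 200 camera calls.

## Working session

There is one attempt and no reset: what is moved stays moved. The work goes in short steps, Python scripts to look and compute and a shell command to move; the robot and the scene stay as the last step left them, time stands still between calls to the robot, and variables do not carry over. Pictures are saved under pics/ and viewed, at most 10 in all, crops included, and the job is handed in when it is done.

```bash
mkdir -p pics
python3 - <<'E'
from station import env
import cv2
for n in("top","side"):
    cv2.imwrite(f"pics/{n}0.png",env.read_camera(n)[:,:,::-1])
    c=env.calibration(n);print(n,c)
s=env.state();print(s)
E
```

```text
top {'fx': 482.7929432645281, 'fy': 482.7929432645281, 'cx': 315.36072367983, 'cy': 238.61645132504097, 'R': array([[ 0.01211097, -0.99992113,  0.00332655],
       [-0.98803704, -0.0124784 , -0.15371107],
       [ 0.15374045, -0.00142517, -0.98811024]]), 't': array([0.00071745, 0.46253557, 0.70373122])}
side {'fx': 515.7819958588354, 'fy': 515.7819958588354, 'cx': 320.5672046410268, 'cy': 237.15355002618972, 'R': array([[ 0.74149203, -0.6708918 ,  0.00968291],
       [-0.47066827, -0.530375  , -0.70510548],
       [ 0.47818506,  0.51827266, -0.70903632]]), 't': array([-0.35122234,  0.27694419,  0.61736087])}
{'time_s': 0.1, 'joint_pos': array([ 9.30680924e-01,  3.81129061e-01,  1.29814185e+00,  1.81039900e-05,
        1.46363334e+00, -2.15307127e-01]), 'qvel': array([ 0.00110588, -0.00155833, -0.00108069,  0.00037348, -0.00062347,
       -0.00066121]), 'effort': array([ 4.15763789e-03, -4.49224162e+01, -2.31657887e+01, -1.45861472e-04,
        3.70350812e-03,  1.67068407e-05]), 'ee_pos': array([0.22652199, 0.50089965, 0.23078784]), 'eef_rot': array([-6.62165816e-01, -3.07044239e+00,  1.86260624e-03]), 'contact_force': array([ 0.05107706, -0.20259937,  0.06057069]), 'wrist_torque': array([ 0.00179306, -0.06137475, -0.04134582]), 'gripper_force': 0.0, 'grip_width': 0.9980597212961122}
```

View pics/top0.png

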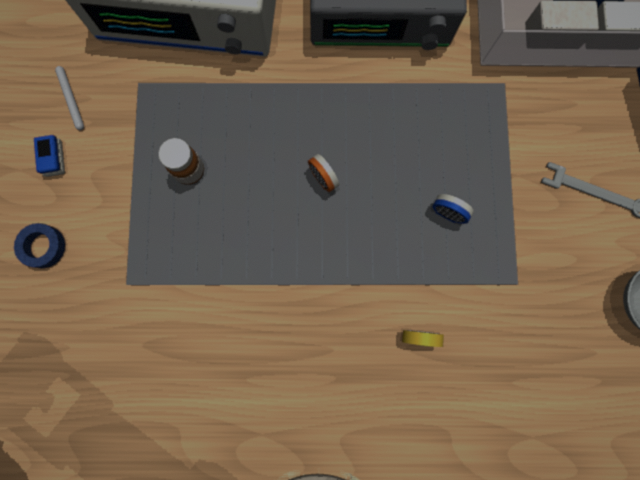

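View pics/side0.png

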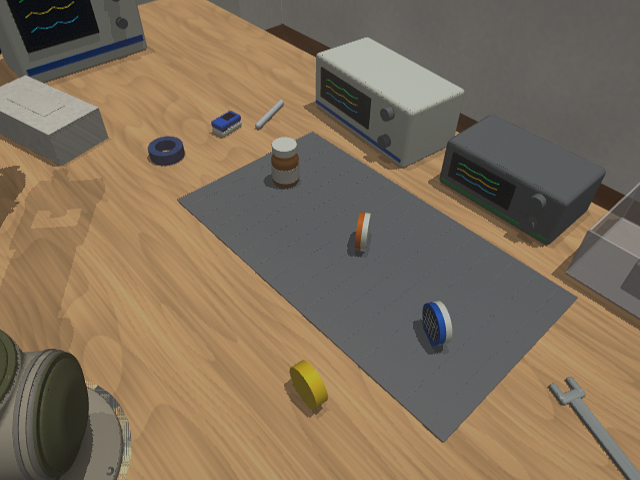

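Top: the blue filter is at (452,208) with its mesh towards the robot. The candidates are the blue-rimmed cartridge (452,208), orange cartridge (323,174), yellow cartridge (423,339), blue ring (40,246) and blue oximeter (48,155). I choose (452,208); the side view shows it at (437,323). Next is a close crop of both views.

Run:
```python
import cv2,numpy as np
a=cv2.imread("pics/top0.png")[178:238,412:492];b=cv2.imread("pics/side0.png")[290:360,395:475]
a=cv2.resize(a,(400,300),interpolation=cv2.INTER_CUBIC);b=cv2.resize(b,(400,350),interpolation=cv2.INTER_CUBIC)
cv2.imwrite("pics/crop.png",np.hstack([np.vstack([a,np.zeros((50,400,3),np.uint8)]),b]))
```

```text
(no output)
```

View pics/crop.png

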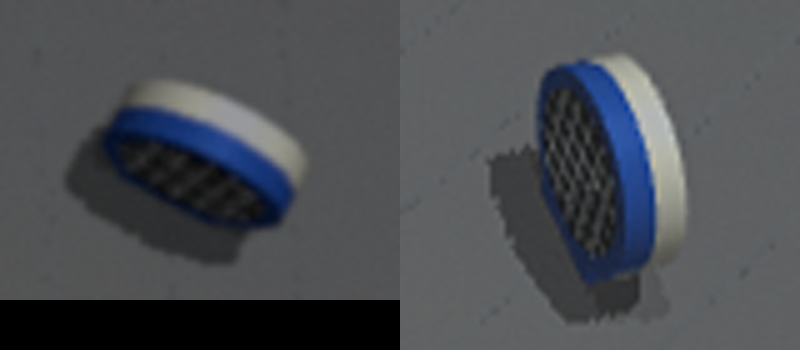

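The crop confirms it: black mesh with silver grid and a blue rim facing the robot, with the white half facing away. I'll fit its pose from the silhouettes in both views.

```bash
cat > fit.py <<'E'
import cv2,numpy as np
from station import env
from scipy.optimize import minimize
t=np.linspace(0,2*np.pi,60)
P=np.array([[x,.03*np.cos(a),.03*np.sin(a)] for x in(-.009,.009) for a in t]+[[x,y,-.032] for x in(-.009,.009) for y in(-.017,.017)])
def proj(n,X):
    c=env.calibration(n);q=X@c["R"].T+c["t"]
    return np.c_[c["fx"]*q[:,0]/q[:,2]+c["cx"],c["fy"]*q[:,1]/q[:,2]+c["cy"]]
def hullmask(pts,o,S=8):
    m=np.zeros((80*S,80*S),np.uint8);h=cv2.convexHull(((pts-o+.5)*S).astype(np.int32));cv2.fillConvexPoly(m,h,255);return cv2.resize(m,(80,80),interpolation=cv2.INTER_AREA)/255.
def model(p):
    c,s=np.cos(p[2]),np.sin(p[2]);return P@np.array([[c,-s,0],[s,c,0],[0,0,1]]).T+[p[0],p[1],.035]
if __name__=="__main__":
    obs={}
    for n,o in(("top",(412,168)),("side",(397,283))):
        im=cv2.imread(f"pics/{n}0.png")[o[1]:o[1]+80,o[0]:o[0]+80].astype(int)
        m=((im[:,:,0]-im[:,:,2]>40)|(im.min(2)>125)).astype(np.uint8)
        k,l,st,_=cv2.connectedComponentsWithStats(m);m=l==1+st[1:,4].argmax()
        h=cv2.convexHull(np.argwhere(m)[:,::-1].astype(np.int32));f=np.zeros((80,80),np.uint8);cv2.fillConvexPoly(f,h,1);obs[n]=(f,np.array(o))
        print(n,f.sum())
    cost=lambda p:sum(np.abs(hullmask(proj(n,model(p)),o)-f).sum()/f.sum() for n,(f,o) in obs.items())
    best=min((minimize(cost,[x,-.23,yaw],method="Nelder-Mead",options=dict(initial_simplex=np.array([[x,-.23,yaw],[x+.02,-.23,yaw],[x,-.21,yaw],[x,-.23,yaw+.3]]))) for x in(.45,.5) for yaw in(2.6,2.9,3.2,3.5)),key=lambda r:r.fun)
    x,y,w=best.x;print(best.x,best.fun)
    s=env.state();print(s["ee_pos"],s["eef_rot"],s["time_s"]);print(cv2.Rodrigues(s["eef_rot"])[0].round(3))
    for n,px in(("top",[(323,174),(182,167)]),):
        c=env.calibration(n)
        for p in px:
            d=c["R"].T@[(p[0]-c["cx"])/c["fx"],(p[1]-c["cy"])/c["fy"],1];C=-c["R"].T@c["t"];print(p,C+d*(.04-C[2])/d[2])
E
python3 fit.py
```

```text
top 506
side 678
[ 0.51467972 -0.20600663  2.4030983 ] 1.1759877707889386
[0.22652199 0.50089965 0.23078784] [-6.62165816e-01 -3.07044239e+00  1.86260624e-03] 0.1
[[-0.911  0.412 -0.001]
 [ 0.412  0.911 -0.001]
 [ 0.    -0.001 -1.   ]]
(323, 174) [ 0.56367883 -0.00420426  0.04      ]
(182, 167) [0.57206974 0.21547752 0.04      ]
```

Run:
```python
from fit import *
for n in("top","side"): print(proj(n,np.array([[.513,-.213,.035]])))
im=cv2.imread("pics/top0.png");print(im[200:226:3,452].tolist());print(im[208,425:480:5].tolist())
im=cv2.imread("pics/side0.png");print(im[323,425:456:3].tolist())
```

```text
[[457.31732547 208.26160629]]
[[442.80297438 324.91739264]]
[[146, 154, 153], [128, 65, 40], [132, 63, 30], [51, 22, 7], [35, 34, 34], [27, 26, 26], [38, 38, 37], [38, 20, 13], [49, 48, 47]]
[[84, 84, 82], [41, 40, 40], [39, 22, 15], [31, 31, 29], [26, 24, 24], [51, 23, 10], [137, 69, 36], [129, 60, 27], [140, 141, 139], [128, 138, 139], [84, 82, 81]]
[[56, 54, 53], [41, 40, 39], [38, 38, 35], [56, 55, 54], [57, 35, 28], [149, 75, 38], [145, 70, 34], [163, 178, 177], [161, 174, 172], [98, 96, 94], [98, 96, 94]]
```

```bash
sed -i 's/im\[:,:,0\]-im\[:,:,2\]>40)/im[:,:,0]-im[:,:,2]>14)/; s/cv2.fillConvexPoly(m,h,255);return/cv2.fillConvexPoly(m,h,255);return/' fit.py
cat >> fit.py <<'E'
    vis=[]
    for n,(f,o) in obs.items():
        m=hullmask(proj(n,model(best.x)),o);print(n,f.sum(),m.sum(),np.abs(m-f).sum())
        im=cv2.resize(cv2.imread(f"pics/{n}0.png")[o[1]:o[1]+80,o[0]:o[0]+80],(400,400))
        h=((cv2.convexHull(proj(n,model(best.x)).astype(np.float32))[:,0]-o+.5)*5).astype(np.int32);cv2.polylines(im,[h],True,(0,0,255));vis.append(im)
    cv2.imwrite("pics/fit.png",np.hstack(vis))
E
python3 fit.py
```

```text
top 804
side 1082Traceback (most recent call last):
  File "fit.py", line 22, in <module>
    best=min((minimize(cost,[x,-.23,yaw],method="Nelder-Mead",options=dict(initial_simplex=np.array([[x,-.23,yaw],[x+.02,-.23,yaw],[x,-.21,yaw],[x,-.23,yaw+.3]]))) for x in(.45,.5) for yaw in(2.6,2.9,3.2,3.5)),key=lambda r:r.fun)
  File "fit.py", line 22, in <genexpr>
    best=min((minimize(cost,[x,-.23,yaw],method="Nelder-Mead",options=dict(initial_simplex=np.array([[x,-.23,yaw],[x+.02,-.23,yaw],[x,-.21,yaw],[x,-.23,yaw+.3]]))) for x in(.45,.5) for yaw in(2.6,2.9,3.2,3.5)),key=lambda r:r.fun)
              ~~~~~~~~^^^^^^^^^^^^^^^^^^^^^^^^^^^^^^^^^^^^^^^^^^^^^^^^^^^^^^^^^^^^^^^^^^^^^^^^^^^^^^^^^^^^^^^^^^^^^^^^^^^^^^^^^^^^^^^^^^^^^^^^^^^^^^^^^^^^^^^^^^^^^
    res = _minimize_neldermead(fun, x0, args, callback, bounds=bounds,
                               **options)
    fxcc = func(xcc)
    fx = function(np.copy(x), *(wrapper_args + args))
  File "fit.py", line 21, in <lambda>
    cost=lambda p:sum(np.abs(hullmask(proj(n,model(p)),o)-f).sum()/f.sum() for n,(f,o) in obs.items())
                  ~~~^^^^^^^^^^^^^^^^^^^^^^^^^^^^^^^^^^^^^^^^^^^^^^^^^^^^^^^^^^^^^^^^^^^^^^^^^^^^^^^^^
  File "fit.py", line 21, in <genexpr>
    cost=lambda p:sum(np.abs(hullmask(proj(n,model(p)),o)-f).sum()/f.sum() for n,(f,o) in obs.items())
                                      ~~~~^^^^^^^^^^^^
  File "fit.py", line 7, in proj
    c=env.calibration(n);q=X@c["R"].T+c["t"]
ValueError: time passes only in moves, steps and waits
```

```bash
sed -i 's/^def proj/CAL={n:env.calibration(n) for n in("top","side")}\ndef proj/; s/c=env.calibration(n)/c=CAL[n]/; s/-\.23/-.205/g; s/-\.21,/-.195,/; s/(\.45,\.5)/(.505,)/' fit.py; python3 fit.py
```

```text
top 804
side 1082
[ 0.51071569 -0.20387289  2.69871559] 0.2231983679154155
[0.22652199 0.50089965 0.23078784] [-6.62165816e-01 -3.07044239e+00  1.86260624e-03] 0.1
[[-0.911  0.412 -0.001]
 [ 0.412  0.911 -0.001]
 [ 0.    -0.001 -1.   ]]
(323, 174) [ 0.56367883 -0.00420426  0.04      ]
(182, 167) [0.57206974 0.21547752 0.04      ]
top 804 846.1882352941177 101.20784313725491
side 1082 1112.435294117647 105.29803921568626
```

View pics/fit.png

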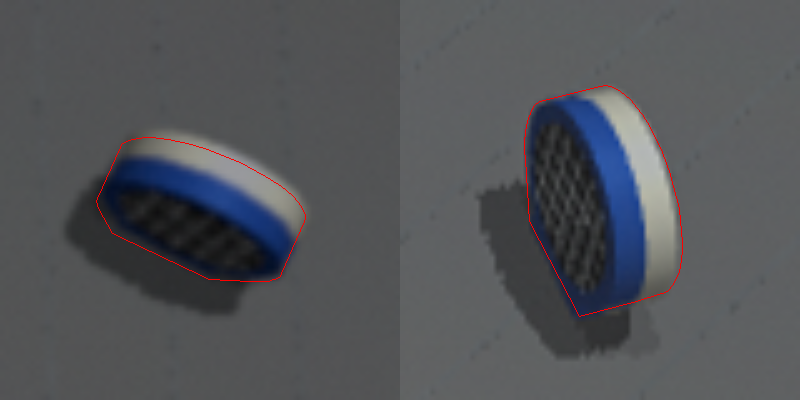

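The fit is good: blue filter centre (0.511, -0.204), z 0.035, mesh normal yaw 2.70 rad, so the push goes along -tool x, with the tool already aligned (2.72). Orange is near (0.56, 0.00) and the jar near (0.57, 0.22), both clear of the path. I'll transit high with the fingers shut.

```bash
python3 -m creep '-25 -29 0 0 0 0 1;-27 -29 0 0 0 0 1;-27 -29 0 0 0 0 1;-27 -29 0 0 0 0 1;-27 -29 0 0 0 0 1;-27 -29 0 0 0 0 1;-27 -29 0 0 0 0 1;-27 -29 0 0 0 0 1' 20
python3 -m creep '-27 -29 0 0 0 0 1;-27 -29 0 0 0 0 1;-27 -29 0 0 0 0 1;-27 -29 0 0 0 0 1;-27 -29 0 0 0 0 1;-27 -29 0 0 0 0 1;-27 -29 0 0 0 0 1;-27 -29 0 0 0 0 1'
cat > rel.py <<'E'
from station import env
import cv2,numpy as np
s=env.state();R=cv2.Rodrigues(s["eef_rot"])[0];print(s["time_s"],s["ee_pos"].round(4),s["contact_force"].round(2),s["grip_width"],R[:,0].round(3))
print("filter in tool axes, mm:",(R.T@(np.array([.511,-.204,.035])-s["ee_pos"])*1000).round(1))
E
python3 rel.py
```

```text
time_s: 0.9
ee_pos: [0.326, 0.2, 0.2312]
eef_rot: [-0.662, -3.071, 0.0]
contact_force: [0.4, 0.1, 0.0]
grip_width: 0.0
gripper_force: 0.0
time_s: 1.7
ee_pos: [0.4273, -0.1005, 0.2312]
eef_rot: [-0.663, -3.071, -0.0]
contact_force: [0.3, -0.3, -0.6]
grip_width: -0.0
gripper_force: 0.0
1.7 [ 0.4273 -0.1005  0.2312] [ 0.3  -0.26 -0.56] -0.00042852026223741494 [-0.911  0.412  0.   ]
filter in tool axes, mm: [-119.   -59.8  196.1]
```

```bash
python3 -m creep '-20 -20 0 0 0 0 1;-20 -20 0 0 0 0 1;0 -10 20 0 0 0 1;0 0 30 0 0 0 1;0 0 30 0 0 0 1;0 0 30 0 0 0 1;0 0 0 0 0 0 1;0 0 0 0 0 0 1'; python3 rel.py
```

```text
time_s: 2.5
ee_pos: [0.4432, -0.161, 0.1218]
eef_rot: [-0.662, -3.071, -0.0]
contact_force: [-0.9, -0.3, -0.4]
grip_width: 0.002
gripper_force: 0.0
2.5 [ 0.4432 -0.161   0.1218] [-0.91 -0.25 -0.41] 0.0015868085892878356 [-0.911  0.412  0.   ]
filter in tool axes, mm: [-79.5 -11.2  86.8]
```

```bash
python3 -m creep '-5 -6 20 0 0 0 1;-10 -5 20 0 0 0 1;-10 0 20 0 0 0 1;0 0 10 0 0 0 1;0 0 0 0 0 0 1;0 0 0 0 0 0 1'; python3 rel.py
python3 - <<'E'
from station import env
import cv2
cv2.imwrite("pics/s1.png",cv2.resize(env.read_camera("side")[200:420,300:560,::-1],None,fx=2.5,fy=2.5))
E
```

```text
time_s: 3.1
ee_pos: [0.4615, -0.1813, 0.0525]
eef_rot: [0.662, 3.07, -0.001]
contact_force: [0.7, -0.6, 0.7]
grip_width: -0.003
gripper_force: 0.0
3.1 [ 0.4615 -0.1813  0.0525] [ 0.68 -0.59  0.65] -0.0032323015595874466 [-0.911  0.412 -0.001]
filter in tool axes, mm: [-54.5  -0.3  17.5]
```

View pics/s1.png

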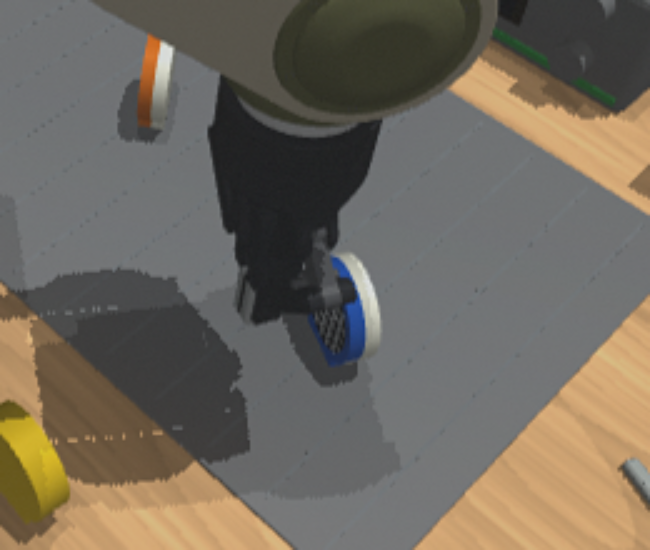

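The shut fingers (crop about (290,295)) stand in front of the upper mesh, and the filter (345,310) is untouched. Now I push slowly.

```bash
python3 -m creep '-7 0 0 0 0 0 1;-7 0 0 0 0 0 1;-5 0 0 0 0 0 1;-4 0 0 0 0 0 1;-3 0 0 0 0 0 1;-3 0 0 0 0 0 1;-3 0 0 0 0 0 1;-3 0 0 0 0 0 1'; python3 rel.py
python3 -m creep '-3 0 0 0 0 0 1;-3 0 0 0 0 0 1;-3 0 0 0 0 0 1;-3 0 0 0 0 0 1;-3 0 0 0 0 0 1;-3 0 0 0 0 0 1;0 0 0 0 0 0 1'; python3 rel.py;python3 - <<'E'
from station import env
import cv2
cv2.imwrite("pics/s2.png",cv2.resize(env.read_camera("side")[200:420,300:560,::-1],None,fx=2.5,fy=2.5))
E
```

```text
time_s: 3.95
ee_pos: [0.4933, -0.1957, 0.0513]
eef_rot: [-0.662, -3.071, -0.0]
contact_force: [0.0, -0.3, -1.4]
grip_width: 0.003
gripper_force: 0.0
3.95 [ 0.4933 -0.1957  0.0513] [ 0.02 -0.33 -1.35] 0.00251191421449473 [-0.911  0.412  0.   ]
filter in tool axes, mm: [-19.5  -0.3  16.3]
time_s: 4.65
ee_pos: [0.5099, -0.2033, 0.0513]
eef_rot: [0.662, 3.071, -0.0]
contact_force: [0.2, 0.1, 0.9]
grip_width: -0.002
gripper_force: 0.0
4.65 [ 0.5099 -0.2033  0.0513] [0.15 0.13 0.94] -0.0018506998279536524 [-0.911  0.412 -0.   ]
filter in tool axes, mm: [-1.3 -0.2 16.3]
```

View pics/s2.png

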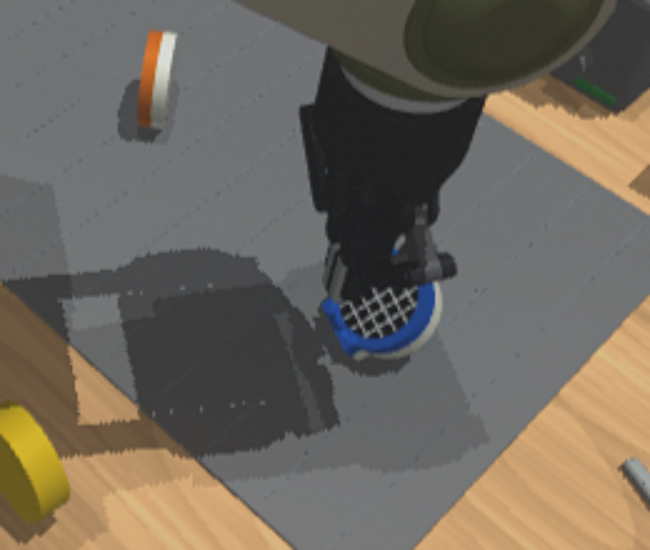

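The filter is now over, or nearly so, mesh up at crop (385,315). I'll back off, rise, and check.

```bash
python3 -m creep '10 0 -5 0 0 0 1;20 0 -20 0 0 0 1;20 0 -30 0 0 0 1;30 0 -30 0 0 0 1;30 0 -30 0 0 0 1;30 20 -20 0 0 0 1;0 0 0 0 0 0 1;0 0 0 0 0 0 1'
python3 - <<'E'
from station import env
import cv2,numpy as np
a=env.read_camera("side")[150:400,260:560,::-1];b=env.read_camera("top")[100:300,130:520,::-1]
cv2.imwrite("pics/s3.png",np.vstack([cv2.resize(a,(360,300)),cv2.resize(b[:,:],(585,300))[:,225:]]));cv2.imwrite("pics/t3.png",cv2.resize(b,(780,400)))
E
```

```text
time_s: 5.5
ee_pos: [0.3899, -0.1268, 0.1868]
eef_rot: [0.661, 3.07, -0.001]
contact_force: [1.5, -0.8, -0.1]
grip_width: 0.003
gripper_force: 0.0
```

View pics/s3.png

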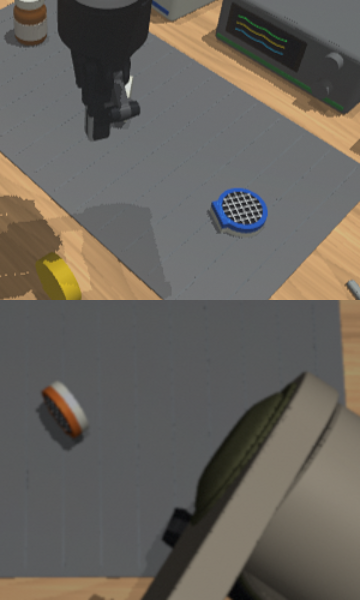

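View pics/t3.png

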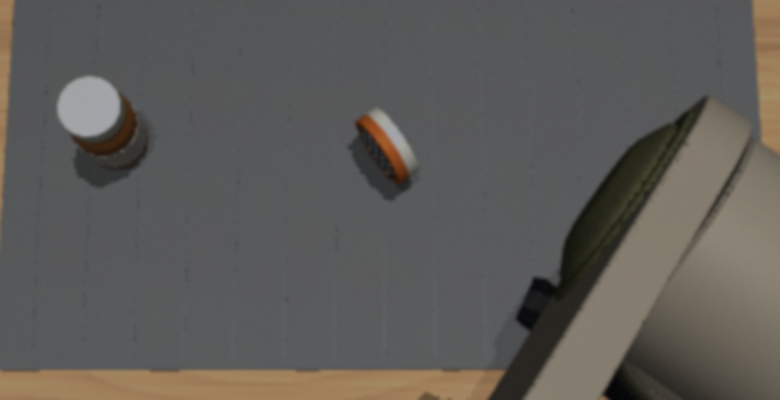

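The filter lies mesh up at side crop (240,208), and the orange filter and jar are unmoved. I'll check flatness with a flat-model overlay.

Run:
```python
from fit import *
im=env.read_camera("side")[:,:,::-1].copy()
o=np.array([420,285]);c=cv2.resize(im[285:365,420:500],(560,560),interpolation=cv2.INTER_CUBIC)
n=np.array([np.cos(2.699),np.sin(2.699),0])
Z=np.array([0,0,1.]);B=np.c_[Z,np.cross(-n,Z),-n]
for k,col in((.041,(0,0,255)),):
    X=P@B.T+np.array([.511,-.204,.012])-n*k
    for S in(X[60:120],X[:60]):
        cv2.polylines(c,[((proj("side",S)-o+.5)*7).astype(np.int32)],True,col);col=(0,255,255)
cv2.imwrite("pics/flat.png",c);print(env.state()["time_s"])
```

```text
5.65
```

View pics/flat.png

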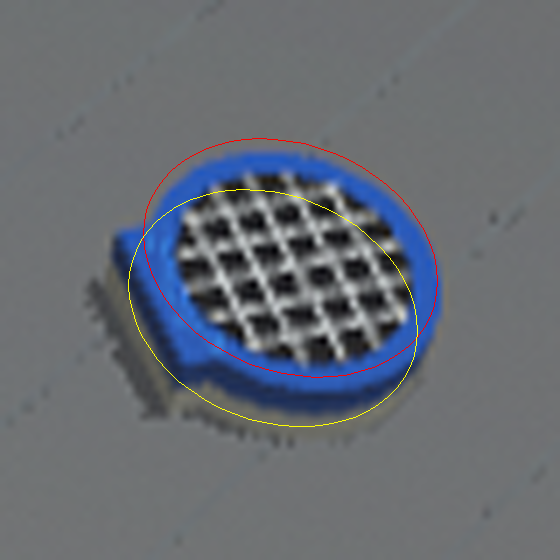

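The overlay's ellipse shape and size match a flat disc, offset by only a few mm. The mesh is up and the white half is on the mat. Handing in.

```bash
python3 -c "
from station import env
print(env.close_job())"
```

```text
the job is handed in; nothing more can be done
None
```

I tipped the blue filter over with a light push and handed the job in at about 5.7 s: it lies flat on the mat, mesh face up, about 40 mm from where it stood, with the orange filter and jar still standing in place; the hand-in returned no verdict.

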